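# Restock the moisture-tin lane, oldest to the front

### The arm

A 6-joint arm with a two-finger parallel gripper is mounted at the origin on a cart in front of the work surface, level with it; the furniture and walls round the work are solid. World frame = base frame: x ahead of the robot, y to its left, z up, the work surface at z = 0. Lengths are in mm, angles in rad, forces in N, time in s.
With the tool pointing down it reaches from about 400 to 925 mm from the base axis. Payload 12.5 kg.
Tool frame: the origin (TCP) lies midway between the tips of the shut fingers; the grasp point (between the pads) lies 19 mm behind it; z points along the fingers, y is the line along which they close (so a half turn about z gives the same grasp; the last joint's range is limited). The gripper opens to 95 mm and grips with 3 to 60 N. Pads are 20 mm wide; open, the fingers measure 119 mm over their backs; the gripper's body (75 mm by 180 mm) begins 59 mm behind the grasp point.
Start: joints at [-1.222, 0.491, 1.559, -0, 1.092, -0.106], TCP at [274.577, -561.477, 192.661] pointing down, gripper open.
Joint ranges: [-3.1, 3.1], [-0.84, 2.19], [0.05, 2.79], [-1.13, 4.28], [0.06, 2.93], [-2.69, 2.69]. Speed limits (rad/s): [2.22, 2.22, 2.79, 3.14, 3.14, 3.14].

### API

Orientations are given as [roll, pitch, yaw] about the fixed x, y, z axes, in that order (R = Rz(yaw) Ry(pitch) Rx(roll)).
In Python, from cell import readout, eyes, env gives the robot as it stands.
- The arm moves only by the tool move_arm, never from a script. Its argument "plan" is a list of rows, each a list of 3 entries, a list of its own where there are three numbers: the turn, a rotation vector about the tool's x, y, z in degrees, then the shift along the tool's x, y, z in m, then the gripper command: -1 is shut, 1 is fully open, values between are in proportion. In form: [[[ax, ay, az], [x, y, z], jaw], ...]. A call has 1 to 5 rows; each row is the pose to reach, as a shift and turn from the pose commanded when the call began, along the tool's axes at that moment; what a row does not reach only later rows make up. A row lasts 1/8 s, in which the tool goes at most 62.5 mm and 10.7 degrees, less where a joint would pass 70% of its speed; a pose out of reach is approached as far as the arm can. A call with a gripper value outside its range is refused whole. The fingers move at their own pace and stop on an object; the grip force is fixed at half the most. Time passes only in rows, so rows that repeat a pose let the fingers close. It gives the time, the measured TCP pose, the force, the opening and the grip force at its end, in the units of the state.
- readout.state(): the state, without advancing time (a new reading comes with each control period).
- eyes.read_camera(name): name is "scene" or "top" or "wrist"; returns a dict with "img" (384x512x3 uint8, red, green, blue), "K" (3x3 intrinsics, pixels), "extrinsics" (4x4, takes a point from camera to world coordinates). Camera axes: x right, y up, looking along -z (the intrinsics and any distortion apply to the point x, -y, -z); pixel columns grow to the right and rows downward; lengths in mm; the calibration is good to about 2 mm. A picture is of the moment at which its call begins. There is no depth.
- env.job_done(): hands the job in; it is judged then, once.
Trained networks look in a picture, given as the dict that the camera call returned (one of the last four; its "shot" number tells which), for a name from the list of things; names that differ only in an ending like _2 or _b are one class to them, and where a whole thing is asked for, a point or a joint stands for the part that bears it (a point fixed in the world has none). Each returns a list of dicts, best first, with "score" (0 to 1); they miss things now and then, are a little off and sometimes report something else, mostly with a low value. They report only what shows in the picture. A call takes as long as a camera call. They do not tell look-alikes from the thing itself.
- eyes.cut_out(picture, name): "mask" (384x512 bool, what is visible of it) and "uv" ([column, row] in pixels, amid what is visible of it).
The state is a dict: "t": time; "joints": joint angles; "qvel": joint speeds; "tau": joint torques, N m; "eef_pos": TCP position; "tcp_rot": TCP orientation; "ft_force": force on the tool from outside, world axes, zero at the start; "moment": the same for the moment, N m; "opening": opening from 0.0 (shut) to 1.0 (fully open); "grip_force": force on a finger pad.
Only numpy, scipy, OpenCV 4.12 (cv2) and the standard library are available. Lean on these libraries where they do the work, as an engineer would, in place of code of your own. Each camera call takes 0.05 s, during which the arm holds its last target. There are 200 camera calls.

### The job

Restock the tin lane first-in-first-out. First pull the old lidded tin that is already in the lane forward to the front stop, the end nearest the robot; only then take the single new lidded tin of the same kind that stands by itself on the bench (not one of the stored pair in the far right corner) and set it down in the lane close up behind the old one. Keep both tins upright, and leave both standing flat on the lane floor between the side rails.

Things in the scene. Friction and masses are not known exactly. Their poses are not given: they have to be found in the camera images.
- lane: Fixed straight aluminium track on the bench. Origin: centre of its underside; +x runs from front (nearest the robot) to back, y across, z up. Floor x -85 to +85 mm, 3 mm thick (tins stand 3 mm above the bench). Side rails 72 mm apart inside, 4 mm thick, tops 9 mm above the bench. Front stop 22 mm high, inner face at x = -85 mm; a tin touching it has its axis at x = -54 mm. Back end open.
- old_tin: Old stock: round white-grey metal tin with a lid, standing in the lane some way back from the front stop. 64 mm across the lid rim (body 60 mm), 35 mm high, about 80 g; the lid stays on. Origin: centre of its underside; z up along its axis; turned about z at random.
- new_tin: New stock: the same kind of tin (64 mm rim, 60 mm body, 35 mm high, about 80 g, lid stays on), on the bench beyond the lane or in the gap between the two rear controllers; a round metal sample cap with a side stub and a black tape roll stand in the other two such places. Not one of the pair in the far corner. Origin: centre of its underside; z up; turned at random.
There are look-alikes about, which are no part of the job. Leave any pink look-alike of the old_tin alone.

How it is judged (in metres and radians):
On the way:
1. the old tin stands at the front stop (gap at most about 15 mm) while the new tin is still outside the lane (x of old_tin in the frame of lane below -0.038 m and y of old_tin in the frame of lane between -0.012 and 0.012 m and z of old_tin in the frame of lane below 0.008 m and angle between old_tin's own z axis and vertical below 0.1 rad and not (x of new_tin in the frame of lane below 0.1 m and y of new_tin in the frame of lane between -0.07 and 0.07 m)), for 0.2 s.
At the end, for the whole second after the job is handed in: The old tin stands flat in the lane, its axis less than 47 mm from the front stop's inner face (gap up to about 15 mm); the new tin stands flat in the lane behind it, axes less than 82 mm apart (gap up to about 18 mm); both within 12 mm of the lane's centre line, upright within 0.1 rad, at rest (x of old_tin in the frame of lane below -0.038 m and y of old_tin in the frame of lane between -0.012 and 0.012 m and z of each of old_tin, new_tin in the frame of lane below 0.008 m and angle between each of old_tin, new_tin's own z axis and vertical below 0.1 rad and horizontal distance between old_tin and new_tin below 0.082 m and x of new_tin in the frame of lane above -0.01 m and y of new_tin in the frame of lane between -0.012 and 0.012 m and linear speed of each of old_tin, new_tin below 0.02 m/s); the robot touches nothing.
It fails at once if a tin is tipped more than about 35 degrees (angle between any of old_tin, new_tin's own z axis and vertical above 0.6 rad).
It also fails if it takes over 58 s, if anything falls off the work surface, if the arm or the gripper's body presses on something with over 40 N, if the wrist force passes 120 N, or if a joint passes its speed limit or range.

## Working session

There is one attempt and no reset: what is moved stays moved. The work goes in short steps, Python scripts to look and compute and a tool call to move; the robot and the scene stay as the last step left them, time stands still between calls to the robot, and variables do not carry over. Pictures are saved under pics/ and viewed, at most 10 in all, crops included, and the job is handed in when it is done.

Besides the shell and the picture viewer there is one more tool, called as name(argument=value, ...), one argument or row to a line, values as JSON. move_arm: Moves the arm, as the interface text tells. Its arguments: {"type":"object","properties":{"plan":{"type":"array","items":{"type":"array"}}},"required":["plan"]}

```bash
mkdir -p pics; ls
cat > h.py <<'E'
import numpy as np,cv2
from cell import readout,eyes,env
def ray(p,uv):
    K,E=np.array(p["K"]),np.array(p["extrinsics"])
    u,v=uv; d=np.array([(u-K[0,2])/K[0,0],-(v-K[1,2])/K[1,1],-1.])
    return E[:3,3],E[:3,:3]@d
def onz(p,uv,z):
    o,d=ray(p,uv); return o+d*(z-o[2])/d[2]
def tri(rs):
    A=0;b=0
    for o,d in rs:
        d=d/np.linalg.norm(d);M=np.eye(3)-np.outer(d,d);A=A+M;b=b+M@o
    return np.linalg.solve(A,b)
def save(p,n): cv2.imwrite("pics/"+n,cv2.cvtColor(p["img"],cv2.COLOR_RGB2BGR))
E
python3 - <<'E'
from h import *
np.set_printoptions(precision=1,suppress=True)
ims=[]
for c in("scene","top"):
    p=eyes.read_camera(c);ims.append(p["img"])
    print(c,p.keys(),np.array(p["extrinsics"])[:3,3])
    for n in("lane","old_tin","new_tin"):
        for d in eyes.cut_out(p,n):
            print(n,round(d["score"],2),d["uv"],d["mask"].sum(),onz(p,d["uv"],35 if n!="lane" else 5))
im=np.hstack(ims);im=cv2.resize(im,(800,300),interpolation=cv2.INTER_AREA)
for i,a in enumerate(ims): cv2.imwrite(f"pics/{i}.png",cv2.cvtColor(a,cv2.COLOR_RGB2BGR))
print(readout.state())
E
```

```text
pics
scene dict_keys(['img', 'K', 'extrinsics', 'shot']) [ 201.3 -837.8  379.2]
lane 0.88 [221.8, 256.1] 1972 [ 473.9 -316.7    5. ]
old_tin 0.82 [251.4, 241.6] 1141 [ 512.4 -348.7   35. ]
old_tin 0.65 [360.8, 213.1] 884 [ 730.4 -379.8   35. ]
new_tin 0.91 [296.7, 213.6] 869 [ 634.5 -313.4   35. ]
top dict_keys(['img', 'K', 'extrinsics', 'shot']) [ 507.7 -178.2  869.8]
lane 0.75 [332.0, 257.1] 2284 [ 475.1 -319.3    5. ]
lane 0.43 [336.8, 234.2] 674 [ 526.3 -330.2    5. ]
old_tin 0.94 [335.2, 234.2] 676 [ 525.6 -321.4   35. ]
old_tin 0.88 [351.6, 139.8] 712 [ 737.  -358.8   35. ]
new_tin 0.57 [320.6, 183.0] 671 [ 637.8 -289.6   35. ]
{'t': 0.4, 'joints': array([-1.2,  0.5,  1.6,  0. ,  1.1, -0.1]), 'qvel': array([ 0., -0., -0.,  0.,  0., -0.]), 'tau': array([ -0. , -61.2, -25.8,   0.1,   0. ,  -0. ]), 'eef_pos': array([ 274.6, -561.4,  192.6]), 'tcp_rot': array([-3.1, -0. ,  0.5]), 'ft_force': array([0.1, 0.3, 0.3]), 'moment': array([ 0.1, -0. , -0. ]), 'grip_force': 0.0, 'opening': 0.9996478837721979}
```

View pics/0.png

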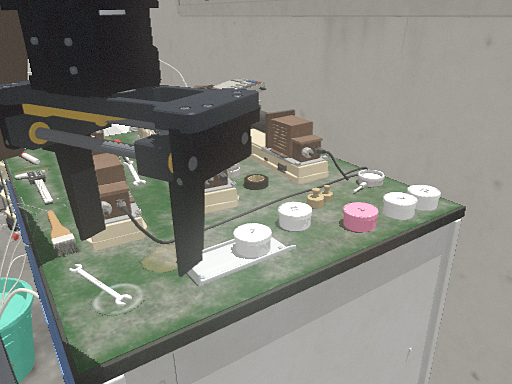

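View pics/1.png

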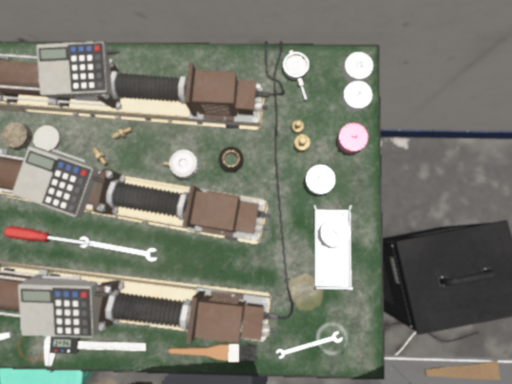

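The scene shows the old tin in the lane at top (332,233) / scene (252,241).
Candidates for the new tin in the top view:
- Single white tin beyond the lane at (320,180).
- Stored pair at (359,66) and (358,95), which I rule out as the far right corner.
- Pink look-alike at (353,138), to be left alone.
- Sample cap with stub at (183,163) and tape roll at (231,159), neither a tin.
- Grey disc at (46,138), left among the controllers.

I choose (320,180).

Run:
```python
from h import *
np.set_printoptions(precision=4,suppress=True)
from scipy.spatial.transform import Rotation as R
p=eyes.read_camera("top")
for n in("lane",):
    for d in eyes.cut_out(p,n)[:1]:
        r=cv2.minAreaRect(cv2.findNonZero(d["mask"].astype(np.uint8)))
        for c in cv2.boxPoints(r): print(c,onz(p,c,8))
w=eyes.read_camera("wrist")
s=readout.state();T=R.from_euler("xyz",s["tcp_rot"]).as_matrix()
E=np.array(w["extrinsics"])
print(s["eef_pos"],s["tcp_rot"],T)
print("cam in tool",T.T@(E[:3,3]-s["eef_pos"]),"\n",T.T@E[:3,:3],w["K"])
Tg=R.from_euler("xyz",[np.pi,0,0]).as_matrix()
print("shift",T.T@(np.array([540,-310,260])-s["eef_pos"]),"rotvec",np.degrees(R.from_matrix(T.T@Tg).as_rotvec()))
```

```text
[315. 209.] [ 582.1623 -280.644     8.    ]
[351. 209.] [ 583.6834 -361.8916    8.    ]
[351. 289.] [ 406.6078 -360.3925    8.    ]
[315. 289.] [ 404.7735 -281.1935    8.    ]
[ 274.5518 -561.4841  192.6537] [3.1415 0.     0.4548] [[ 0.8984  0.4393  0.    ]
 [ 0.4393 -0.8984 -0.0001]
 [-0.      0.0001 -1.    ]]
cam in tool [  67.9077    0.5656 -192.9971] 
 [[-0.0009  0.9699  0.2434]
 [ 1.      0.0008  0.0007]
 [ 0.0004  0.2434 -0.9699]] [[324.8044   0.     256.4183]
 [  0.     324.8044 187.5621]
 [  0.       0.       1.    ]]
shift [ 348.9329 -109.3204  -67.3605] rotvec [ 0.0048 -0.0002 26.0561]
```

move_arm(
  plan=[
    [[0, 0, 9], [0.06, -0.019, -0.02], 1],
    [[0, 0, 18], [0.118, -0.037, -0.03], 1],
    [[0, 0, 26.06], [0.175, -0.055, -0.03], 1],
    [[0, 0, 26.06], [0.233, -0.073, -0.03], 1],
    [[0, 0, 26.06], [0.29, -0.091, -0.03], 1],
  ],
)

```text
t: 1.18
eef_pos: [496.4, -350.8, 222.9]
tcp_rot: [3.141, -0.0, -0.0]
ft_force: [0.6, -0.6, 0.2]
opening: 1.001
grip_force: 0.0
```

Run:
```python
from h import *
from scipy.spatial.transform import Rotation as R
np.set_printoptions(precision=1,suppress=True)
s=readout.state();print(s["eef_pos"],s["tcp_rot"],s["t"])
w=eyes.read_camera("wrist");save(w,"w1.png")
for n in("lane","old_tin","new_tin"):
    for d in eyes.cut_out(w,n):
        m=d["mask"].astype(np.uint8);x,y,a,b=cv2.boundingRect(m)
        print(n,round(d["score"],2),d["uv"],(x,y,a,b),onz(w,d["uv"],38 if n!="lane" else 5))
```

```text
[ 496.4 -350.8  222.9] [ 3.1 -0.  -0. ] 1.175
lane 0.61 [237.5, 179.1] (196, 82, 70, 150) [ 472.8 -326.7    5. ]
old_tin 0.93 [231.5, 136.6] (205, 109, 55, 55) [ 530.4 -322.6   38. ]
new_tin 0.87 [205.5, 27.0] (173, 0, 58, 60) [ 646.5 -297.1   38. ]
new_tin 0.32 [231.9, 179.3] (196, 82, 71, 149) [ 479.9 -322.    38. ]
```

View pics/w1.png

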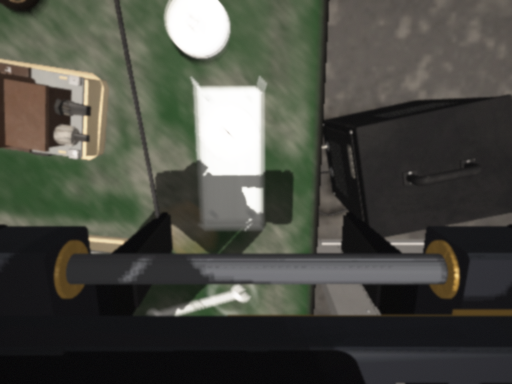

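The wrist view shows the lane at (230,155), with the white-grey old tin at (231,137), low contrast against the floor, and the single white new tin at (198,25). I take a second view further forward, for parallax.

```bash
cat >> h.py <<'E'
import pickle
def obs(w):
    o={"K":w["K"],"extrinsics":w["extrinsics"]}
    for n in("lane","old_tin","new_tin"):
        ds=eyes.cut_out(w,n)
        o[n]=[(d["score"],d["uv"],d["mask"]) for d in ds]
    return o
E
python3 - <<'E'
from h import *
w=eyes.read_camera("wrist");pickle.dump((obs(w),w["img"]),open("o1.pkl","wb"))
E
```

move_arm(
  plan=[
    [[0, 0, 0], [0.06, -0.03, 0], 1],
    [[0, 0, 0], [0.11, -0.05, 0], 1],
    [[0, 0, 0], [0.11, -0.05, 0], 1],
  ],
)

```text
t: 1.95
eef_pos: [607.0, -301.6, 221.8]
tcp_rot: [-3.141, -0.0, 0.001]
ft_force: [-0.1, -1.0, -1.2]
opening: 0.999
grip_force: 0.0
```

Run:
```python
from h import *
np.set_printoptions(precision=1,suppress=True)
w=eyes.read_camera("wrist");save(w,"w2.png");o2=obs(w);pickle.dump((o2,w["img"]),open("o2.pkl","wb"))
o1,_=pickle.load(open("o1.pkl","rb"))
for n in("old_tin","new_tin","lane"):
    for s,u,m in o2[n]: 
        x,y,a,b=cv2.boundingRect(m.astype(np.uint8)); print(n,round(s,2),u,(x,y,a,b),onz(w,u,38))
for n in("old_tin","lane"):
    print(n,tri([ray(o1,o1[n][0][1]),ray(o2,o2[n][0][1])]))
for o in(o1,o2):
    m=o["lane"][0][2].astype(np.uint8)
    r=cv2.minAreaRect(cv2.findNonZero(m))
    for c in cv2.boxPoints(r): print(c,onz(o,c,9))
print(readout.state()["eef_pos"])
c=w["img"][100:384,100:400];cv2.imwrite("pics/c2.png",cv2.cvtColor(cv2.resize(c,None,fx=2,fy=2),cv2.COLOR_RGB2BGR))
```

```text
old_tin 0.89 [314.1, 39.3] (285, 7, 58, 65) [ 744.6 -363.8   38. ]
old_tin 0.77 [270.6, 224.4] (248, 196, 51, 55) [ 533.8 -319.5   38. ]
new_tin 0.8 [248.1, 130.8] (220, 103, 55, 55) [ 647.6 -292.4   38. ]
old_tin [ 613.  -320.6  559.5]Traceback (most recent call last):
  File "<stdin>", line 9, in <module>
IndexError: list index out of range
```

```bash
cat >> h.py <<'E'
from scipy.optimize import minimize
def proj(o,P):
    K,E=np.array(o["K"]),np.array(o["extrinsics"]); q=(P-E[:3,3])@E[:3,:3]
    return np.c_[K[0,2]+K[0,0]*q[:,0]/-q[:,2],K[1,2]+K[1,1]*q[:,1]/q[:,2]]
a=np.linspace(0,2*np.pi,60)
def sil(o,c):
    P=np.vstack([np.c_[c[0]+r*np.cos(a),c[1]+r*np.sin(a),c[2]-dz+0*a] for r,dz in((32,0),(32,8),(30,35))])
    hull=cv2.convexHull((proj(o,P)*16).astype(np.int32))
    m=np.zeros((384,512),np.uint8);cv2.fillPoly(m,[hull],255,cv2.LINE_AA,4);return m/255.
def fit(views,c0):  # views: (obs,mask); c = centre of lid top
    f=lambda c:sum(np.abs(sil(o,c)-m).sum() for o,m in views)
    S=np.array(c0)+np.array([[0,0,0],[8,0,0],[0,8,0],[0,0,12]])
    r=minimize(f,c0,method="Nelder-Mead",options=dict(initial_simplex=S,xatol=.1,fatol=.5));return r.x,r.fun
E
python3 - <<'E'
from h import *
np.set_printoptions(precision=1,suppress=True)
o1,_=pickle.load(open("o1.pkl","rb"));o2,img=pickle.load(open("o2.pkl","rb"))
def near(o,n,xy):
    return [(o,m) for s,u,m in o[n] if np.hypot(*(onz(o,u,35)[:2]-xy))<25 and m.sum()<3500][:1]
for n,xy in(("old_tin",(532,-321)),("new_tin",(647,-294))):
    V=near(o1,n,xy)+near(o2,n,xy)
    print(n,len(V),fit(V,[*xy,36]),[fit([v],[*xy,36]) for v in V])
m=o1["lane"][0][2].astype(np.uint8)
for c in cv2.boxPoints(cv2.minAreaRect(cv2.findNonZero(m))): print(c,onz(o1,c,9))
c=img[60:384,100:400];cv2.imwrite("pics/c2.png",cv2.cvtColor(cv2.resize(c,None,fx=1.8,fy=1.8,interpolation=2),cv2.COLOR_RGB2BGR))
E
```

```text
old_tin 2 (array([ 530.6, -322.9,   32.4]), np.float64(177.78431372549022)) [(array([ 530.7, -322.5,   30.4]), np.float64(56.074509803921565)), (array([ 527.2, -323.3,   26. ]), np.float64(67.70588235294119))]
new_tin 2 (array([ 648.8, -290.4,   29.9]), np.float64(232.4549019607843)) [(array([ 650.6, -289. ,   23.1]), np.float64(67.46274509803922)), (array([ 647.1, -290.6,   21.8]), np.float64(60.12156862745098))]
[197.  83.] [ 590.3 -280.8    9. ]
[265.  82.] [ 591.6 -362.1    9. ]
[267.2 230.2] [ 403.  -366.5    9. ]
[199.1 231.2] [ 401.5 -275.6    9. ]
```

View pics/c2.png

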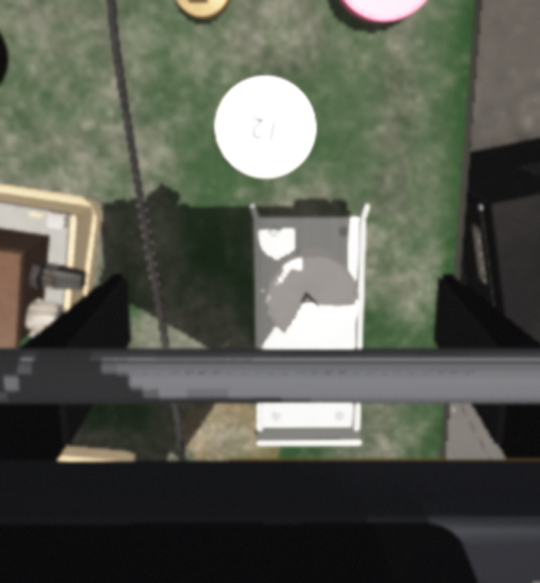

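The crop shows the new tin at (265,126), a white lid beyond the lane, with the pink one further off. The old tin, half shadowed, is in the lane at about (312,300). The rails run from (254,217)/(362,217) at the back to the front stop at (257,437)/(361,437).

Run:
```python
from h import *
np.set_printoptions(precision=1,suppress=True)
o2,img=pickle.load(open("o2.pkl","rb"))
f=lambda x,y,z:onz(o2,(x/1.8+100,y/1.8+60),z)
for t in((254,217,9),(364,217,9),(256,345,9),(362,345,9),(257,425,9),(361,425,9),(257,431,22),(361,431,22),(257,444,22),(361,444,22)): print(t,f(*t))
```

```text
(254, 217, 9) [ 582.5 -282.3    9. ]
(364, 217, 9) [ 582.5 -360.6    9. ]
(256, 345, 9) [ 483.6 -282.8    9. ]
(362, 345, 9) [ 483.7 -362.6    9. ]
(257, 425, 9) [ 415.8 -282.9    9. ]
(361, 425, 9) [ 415.9 -364.1    9. ]
(257, 431, 22) [ 419.  -283.4   22. ]
(361, 431, 22) [ 419.1 -362.3   22. ]
(257, 444, 22) [ 407.8 -283.3   22. ]
(361, 444, 22) [ 407.9 -362.7   22. ]
```

move_arm(
  plan=[
    [[0, 0, 0], [-0.05, 0.012, 0.02], 1],
    [[0, 0, 0], [-0.078, 0.021, 0.07], 1],
    [[0, 0, 0], [-0.078, 0.021, 0.125], 1],
    [[0, 0, 0], [-0.078, 0.021, 0.16], 1],
    [[0, 0, 0], [-0.078, 0.021, 0.16], 1],
  ],
)

```text
t: 2.78
eef_pos: [525.2, -323.5, 61.1]
tcp_rot: [-3.139, 0.003, -0.002]
ft_force: [0.4, 0.0, 0.1]
opening: 1.002
grip_force: 0.0
```

Run:
```python
from h import *
np.set_printoptions(precision=1,suppress=True)
w=eyes.read_camera("wrist");save(w,"w3.png");o=obs(w)
print(readout.state()["eef_pos"])
for n in("old_tin","new_tin","lane"):
    for s,u,m in o[n]: 
        x,y,a,b=cv2.boundingRect(m.astype(np.uint8)); print(n,round(s,2),u,(x,y,a,b),onz(w,u,38))
```

```text
[ 527.6 -324.2   64.6]
old_tin 0.96 [253.9, 197.1] (211, 150, 90, 92) [ 532.2 -322.2   38. ]
new_tin 0.98 [204.5, 27.0] (151, 0, 104, 72) [ 640.  -292.6   38. ]
lane 0.95 [250.7, 239.9] (195, 106, 116, 210) [ 500.4 -319.8   38. ]
```

View pics/w3.png

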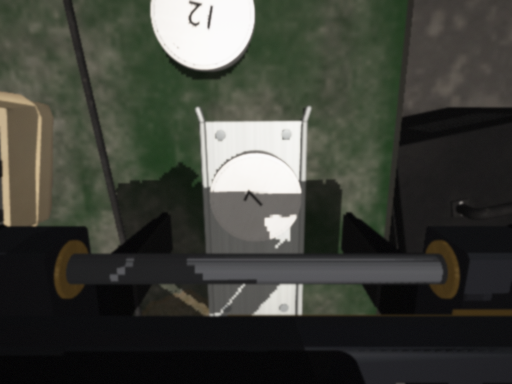

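The close view shows the old tin's lid centred at (255,196), midway between the rails (205 and 305), with the fingers straddling it. The new tin is at (203,20). I descend and grip.

move_arm(
  plan=[
    [[0, 0, 0], [0.003, -0.001, 0.025], 1],
    [[0, 0, 0], [0.003, -0.001, 0.047], 1],
    [[0, 0, 0], [0.003, -0.001, 0.047], 0.2],
    [[0, 0, 0], [0.003, -0.001, 0.047], -0.2],
    [[0, 0, 0], [0.003, -0.001, 0.047], -0.5],
  ],
)

```text
t: 3.6
eef_pos: [530.6, -322.7, 17.0]
tcp_rot: [3.14, -0.002, 0.0]
ft_force: [-0.9, 0.2, 0.3]
opening: 0.742
grip_force: 0.0
```

move_arm(
  plan=[
    [[0, 0, 0], [0, 0, 0], -0.5],
    [[0, 0, 0], [0, 0, 0], -0.5],
    [[0, 0, 0], [0, 0, 0], -0.5],
  ],
)

```text
t: 3.98
eef_pos: [530.3, -322.4, 15.9]
tcp_rot: [3.141, -0.0, -0.0]
ft_force: [-0.3, 0.7, 2.4]
opening: 0.423
grip_force: 1.6
```

Run:
```python
from h import *
np.set_printoptions(precision=1,suppress=True)
w=eyes.read_camera("wrist");s=eyes.read_camera("scene")
im=np.hstack([w["img"][60:320,130:400],cv2.resize(s["img"][170:300,170:320],(300,260))])
cv2.imwrite("pics/g1.png",cv2.cvtColor(im,cv2.COLOR_RGB2BGR))
for d in eyes.cut_out(w,"old_tin"): print(d["score"],d["uv"],onz(w,d["uv"],38))
q=readout.state();print(q["opening"],q["grip_force"],q["ft_force"])
```

```text
0.64 [259.1, 209.2] [ 543.2 -324.4   38. ]
0.30132136220334493 2.3109479807317257 [-0.1  0.6  4.2]
```

View pics/g1.png

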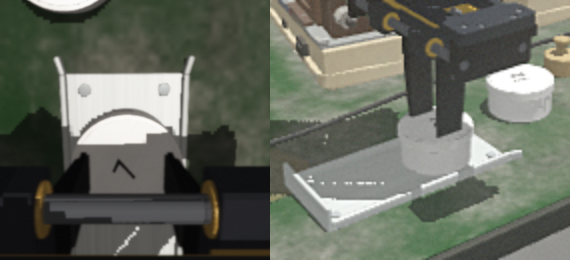

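Run:
```python
from h import *
np.set_printoptions(precision=1,suppress=True)
s=eyes.read_camera("scene");w=eyes.read_camera("wrist")
print("expected fingertip px in crop (scene)")
for y in(-308,-336,-342):
  for z in(16,38,50):
    u=proj(s,np.array([[530,y,z]]))[0]; print(y,z,(u-[170,170])*2+[270,0], proj(w,np.array([[530,y,z]]))[0]-[130,60])
for c in (s,w):
    for d in eyes.cut_out(c,"old_tin"): print(d["score"],d["uv"],cv2.boundingRect(d["mask"].astype(np.uint8)))
m=sil(s,[531,-322.5,38]);print("tin at 531:",cv2.boundingRect((m>.5).astype(np.uint8)))
m=sil(s,[555,-322.5,38]);print("tin at 555:",cv2.boundingRect((m>.5).astype(np.uint8)))
for x in(531,545,560):
    print(x,proj(w,np.array([[x+32,-322.5,38]]))[0]-[130,60])
q=readout.state();print(q["opening"],q["grip_force"],q["ft_force"],q["eef_pos"])
```

```text
expected fingertip px in crop (scene)
-308 16 [424.6 136.4] [102.7 158.5]
-308 38 [424. 114.] [ 99.9 171.7]
-308 50 [423.6 101.6] [ 98.1 180.2]
-336 16 [442.6 150.2] [147.3 158.5]
-336 38 [442.2 127.3] [149.7 171.6]
-336 50 [441.9 114.6] [151.3 180.2]
-342 16 [446.6 153.3] [156.9 158.5]
-342 38 [446.2 130.2] [160.4 171.6]
-342 50 [446.  117.4] [162.7 180.2]
0.78 [251.9, 243.1] (233, 226, 39, 32)
0.72 [359.0, 213.8] (343, 202, 35, 30)
0.91 [258.5, 209.6] (201, 168, 112, 85)
tin at 531: (233, 221, 39, 38)
tin at 555: (245, 218, 39, 36)
531 [125.6 114.1]
545 [125.6  88. ]
560 [125.5  58.9]
0.25524740026488557 2.665267967804539 [0.3 0.8 4.3] [ 530.3 -322.5   15.9]
```

The left crop shows the tin unmoved, but the fingers closed over its lid: the tips sit at about lid height, so they ride up when the jaws open. I back off and measure the tip height against the opening.

move_arm(
  plan=[
    [[0, 0, 0], [0, 0, -0.04], -0.5],
    [[0, 0, 0], [0, 0, -0.05], 0],
    [[0, 0, 0], [0, 0, -0.05], 0.35],
    [[0, 0, 0], [0, 0, -0.05], 0.35],
    [[0, 0, 0], [0, 0, -0.05], 0.35],
  ],
)

```text
t: 4.95
eef_pos: [529.8, -322.1, 64.6]
tcp_rot: [-3.141, 0.001, -0.0]
ft_force: [-0.3, -0.8, 0.4]
opening: 0.611
grip_force: 0.0
```

Run:
```python
from h import *
np.set_printoptions(precision=1,suppress=True)
s=eyes.read_camera("scene");w=eyes.read_camera("wrist");pickle.dump((s,w),open("g2.pkl","wb"))
q=readout.state();print(q["opening"],q["eef_pos"],q["ft_force"])
im=np.hstack([cv2.resize(w["img"][100:300,130:400],(540,400)),cv2.resize(s["img"][150:300,190:290],(260,390),interpolation=cv2.INTER_CUBIC)[:390]] ) if 0 else None
A=cv2.resize(w["img"][100:300,140:380],(480,400));B=cv2.resize(s["img"][150:275,200:300],(320,400),interpolation=cv2.INTER_CUBIC)
cv2.imwrite("pics/g2.png",cv2.cvtColor(np.hstack([A,B]),cv2.COLOR_RGB2BGR))
h=q["opening"]*47.5;e=q["eef_pos"]
for z in(0,10,20,30):
    for sg in(1,-1):
        P=np.array([[e[0],e[1]+sg*h,e[2]+z]])
        print(z,sg,(proj(w,P)[0]-[140,100])*2,(proj(s,P)[0]-[200,150])*3.2+[480,0])
for d in eyes.cut_out(s,"old_tin")[:2]: print(d["uv"],cv2.boundingRect(d["mask"].astype(np.uint8)))
```

```text
0.661386046502057 [ 529.9 -322.2   64.9] [0.2 0.4 0.1]
0 1 [131.3 236. ] [611.5 189.7]
0 -1 [331.7 235.9] [677.9 234.9]
10 1 [126.2 247.3] [611.  172.8]
10 -1 [336.6 247.2] [677.7 217.1]
20 1 [120.5 259.7] [610.4 155.8]
20 -1 [342.1 259.6] [677.5 199.1]
30 1 [114.3 273.5] [609.8 138.6]
30 -1 [348.1 273.4] [677.3 180.9]
[361.2, 214.5] (343, 202, 35, 31)
[252.3, 239.5] (233, 223, 39, 35)
```

View pics/g2.png

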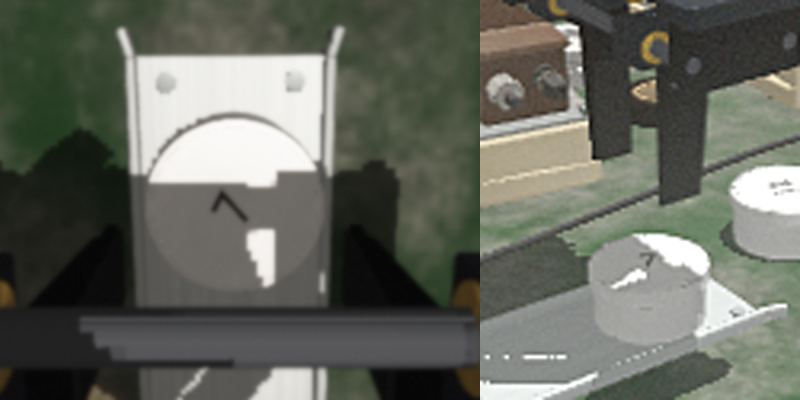

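The scene crop shows the fingertips at (680,203) and (612,160), about 19 mm above the nominal TCP at this opening. The tin is undisturbed. I go lower, to TCP z ≈ 2, so the tips are near z 21.

move_arm(
  plan=[
    [[0, 0, 0], [0.001, 0, 0.02], 0.8],
    [[0, 0, 0], [0.001, 0, 0.04], 0.8],
    [[0, 0, 0], [0.001, 0, 0.055], 0.8],
    [[0, 0, 0], [0.001, 0, 0.063], 0.8],
    [[0, 0, 0], [0.001, 0, 0.063], 0.8],
  ],
)

```text
t: 5.72
eef_pos: [531.0, -322.3, 2.3]
tcp_rot: [-3.141, 0.001, -0.0]
ft_force: [0.2, -0.1, 0.9]
opening: 0.898
grip_force: 0.0
```

move_arm(
  plan=[
    [[0, 0, 0], [0, 0, 0], 0.4],
    [[0, 0, 0], [0, 0, 0], 0.1],
    [[0, 0, 0], [0, 0, 0], -0.1],
    [[0, 0, 0], [0, 0, 0], -0.3],
    [[0, 0, 0], [0, 0, 0], -0.3],
  ],
)

```text
t: 6.35
eef_pos: [531.3, -322.5, 3.0]
tcp_rot: [3.141, -0.0, -0.0]
ft_force: [-0.9, -0.2, 4.2]
opening: 0.618
grip_force: 30.0
```

move_arm(
  plan=[
    [[0, 0, 0], [-0.015, 0, -0.001], -0.3],
    [[0, 0, 0], [-0.035, 0, -0.001], -0.3],
    [[0, 0, 0], [-0.055, 0, -0.001], -0.3],
    [[0, 0, 0], [-0.075, 0, -0.001], -0.3],
    [[0, 0, 0], [-0.082, 0, -0.001], -0.3],
  ],
)

```text
t: 6.98
eef_pos: [447.5, -322.1, 3.6]
tcp_rot: [-3.141, 0.001, -0.001]
ft_force: [0.5, 0.6, -0.9]
opening: 0.62
grip_force: 30.0
```

Run:
```python
from h import *
np.set_printoptions(precision=1,suppress=True)
q=readout.state();print(q["opening"],q["eef_pos"],q["ft_force"],q["grip_force"])
for c in("scene","top"):
    s=eyes.read_camera(c);save(s,c+"3.png")
    for n in("old_tin","lane"):
        for d in eyes.cut_out(s,n)[:3]:
            print(c,n,d["score"],d["uv"],cv2.boundingRect(d["mask"].astype(np.uint8)))
    for x in(442,445,448,451,455): print(x,cv2.boundingRect((sil(s,[x,-322.5,38])>.5).astype(np.uint8)))
```

```text
0.619582747426288 [ 447.5 -322.1    3.6] [ 0.5  0.6 -0.9] 29.999891591576215
scene old_tin 0.86 [204.8, 258.5] (187, 236, 42, 39)
scene old_tin 0.84 [359.7, 213.6] (343, 202, 36, 30)
442 (184, 236, 43, 41)
445 (186, 236, 42, 40)
448 (188, 235, 42, 41)
451 (189, 234, 43, 41)
455 (192, 234, 42, 40)
top old_tin 0.88 [352.8, 138.2] (338, 124, 30, 29)
442 (320, 258, 32, 32)
445 (320, 257, 32, 31)
448 (320, 255, 32, 32)
451 (320, 254, 32, 31)
455 (320, 252, 32, 31)
```

move_arm(
  plan=[
    [[0, 0, 0], [-0.001, 0, 0.001], -0.3],
    [[0, 0, 0], [-0.001, 0, 0.001], 0.7],
    [[0, 0, 0], [-0.001, 0, 0.001], 0.8],
    [[0, 0, 0], [-0.001, 0, 0.001], 0.8],
    [[0, 0, 0], [-0.001, 0, -0.02], 0.8],
  ],
)

```text
t: 7.9
eef_pos: [447.5, -321.8, 22.8]
tcp_rot: [-3.14, 0.002, -0.0]
ft_force: [0.7, -0.4, -0.1]
opening: 0.892
grip_force: 0.0
```

move_arm(
  plan=[
    [[0, 0, 0], [0, 0, -0.03], 0.8],
    [[0, 0, 0], [0.02, -0.005, -0.08], 0.8],
    [[0, 0, 0], [0.08, -0.015, -0.1], 1],
    [[0, 0, 0], [0.13, -0.027, -0.1], 1],
    [[0, 0, 0], [0.13, -0.027, -0.1], 1],
  ],
)

```text
t: 8.52
eef_pos: [580.6, -294.1, 123.4]
tcp_rot: [3.141, -0.001, 0.003]
ft_force: [-0.9, -0.3, -0.9]
opening: 0.999
grip_force: 0.0
```

Run:
```python
from h import *
np.set_printoptions(precision=1,suppress=True)
q=readout.state();print(q["opening"],q["eef_pos"])
s=eyes.read_camera("scene");w=eyes.read_camera("wrist");t=eyes.read_camera("top")
for n,p,x0 in(("old_tin",s,(446,-322,38)),("old_tin",t,(446,-322,38)),("old_tin",w,(446,-322,38)),("new_tin",w,(649,-291,36)),("new_tin",s,(649,-291,36))):
    for d in eyes.cut_out(p,n)[:3]:
        if np.hypot(*(onz(p,d["uv"],25)[:2]-x0[:2]))<40:
            f=lambda c:np.abs(sil(p,[c[0],c[1],x0[2]])-d["mask"]).sum()
            S=np.array(x0[:2])+[[0,0],[8,0],[0,8]]
            r=minimize(f,x0[:2],method="Nelder-Mead",options=dict(initial_simplex=S));print(n,d["score"],d["uv"],d["mask"].sum(),cv2.boundingRect(d["mask"].astype(np.uint8)),r.x,r.fun)
A=w["img"][:300,100:400];B=s["img"][150:300,150:400]
cv2.imwrite("pics/a3.png",cv2.cvtColor(np.hstack([cv2.resize(A,(400,400)),cv2.resize(B,(400,400))]),cv2.COLOR_RGB2BGR))
```

```text
0.9988764788986744 [ 580.6 -294.1  123.4]
old_tin 0.82 [283.2, 304.0] 1835 (254, 283, 63, 33) [ 450.1 -323.3] 2091.2392156862743
new_tin 0.7 [252.6, 101.6] 4715 (214, 65, 76, 79) [ 647.6 -290.9] 189.15686274509804
new_tin 0.93 [295.9, 213.5] 844 (278, 201, 34, 30) [ 648.6 -290.5] 146.8313725490196
```

View pics/a3.png

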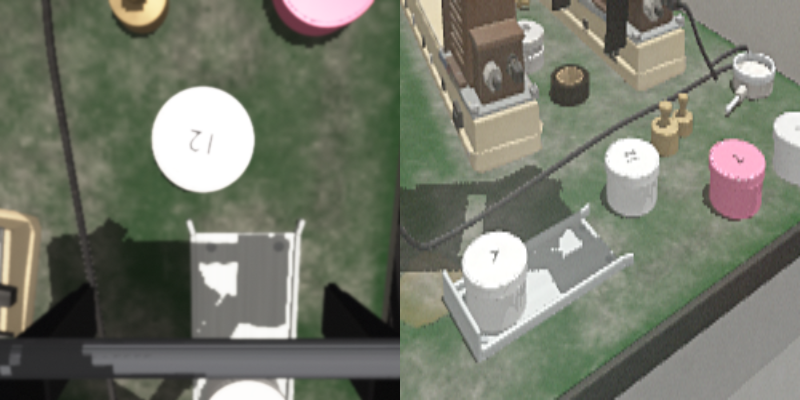

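The old tin (right crop, 495,280) stands flat against the front stop. The new tin is at (632,177), still outside the lane; the two estimates agree at (648,-291). Now I grasp it.

move_arm(
  plan=[
    [[0, 0, 0], [0.04, -0.002, 0.01], 0.9],
    [[0, 0, 0], [0.067, -0.003, 0.04], 0.85],
    [[0, 0, 0], [0.067, -0.003, 0.075], 0.8],
    [[0, 0, 0], [0.067, -0.003, 0.105], 0.8],
    [[0, 0, 0], [0.067, -0.003, 0.123], 0.8],
  ],
)

```text
t: 9.55
eef_pos: [644.4, -292.4, -0.8]
tcp_rot: [-3.141, 0.001, -0.001]
ft_force: [0.7, -0.2, -0.1]
opening: 0.899
grip_force: 0.0
```

move_arm(
  plan=[
    [[0, 0, 0], [0, 0, 0], 0.8],
    [[0, 0, 0], [0, 0, 0], 0.3],
    [[0, 0, 0], [0, 0, 0], 0],
    [[0, 0, 0], [0, 0, 0], -0.3],
    [[0, 0, 0], [0, 0, 0], -0.3],
  ],
)

```text
t: 10.18
eef_pos: [645.4, -292.4, 1.4]
tcp_rot: [3.141, -0.001, 0.0]
ft_force: [-1.2, 1.3, 5.8]
opening: 0.615
grip_force: 30.0
```

move_arm(
  plan=[
    [[0, 0, 0], [0, 0, 0], -0.3],
    [[0, 0, 0], [0, 0, 0], -0.3],
  ],
)

```text
t: 10.42
eef_pos: [645.4, -292.4, 1.4]
tcp_rot: [3.141, -0.001, 0.0]
ft_force: [0.3, 0.2, 6.5]
opening: 0.615
grip_force: 30.0
```

move_arm(
  plan=[
    [[0, 0, 0], [0, 0, -0.02], -0.3],
    [[0, 0, 0], [0, 0.003, -0.04], -0.3],
    [[0, 0, 0], [-0.03, 0.012, -0.04], -0.3],
    [[0, 0, 0], [-0.07, 0.022, -0.04], -0.3],
    [[0, 0, 0], [-0.105, 0.03, -0.04], -0.3],
  ],
)

```text
t: 11.05
eef_pos: [539.2, -323.0, 42.1]
tcp_rot: [3.141, -0.001, -0.0]
ft_force: [-0.2, -0.4, -0.8]
opening: 0.611
grip_force: 30.0
```

move_arm(
  plan=[
    [[0, 0, 0], [-0.015, 0, 0], -0.3],
    [[0, 0, 0], [-0.025, 0, 0], -0.3],
    [[0, 0, 0], [-0.025, 0, 0], -0.3],
  ],
)

```text
t: 11.42
eef_pos: [515.5, -322.4, 41.0]
tcp_rot: [3.141, -0.0, 0.0]
ft_force: [0.1, 0.1, -1.2]
opening: 0.61
grip_force: 30.0
```

Run:
```python
from h import *
np.set_printoptions(precision=1,suppress=True)
q=readout.state();print(q["opening"],q["eef_pos"],q["ft_force"],q["tcp_rot"])
w=eyes.read_camera("wrist");s=eyes.read_camera("scene")
B=s["img"][150:300,150:400];A=w["img"][:300,100:400]
cv2.imwrite("pics/a4.png",cv2.cvtColor(np.hstack([cv2.resize(A,(400,400)),cv2.resize(B,(400,240))if 0 else cv2.resize(B,(400,400))]),cv2.COLOR_RGB2BGR))
```

```text
0.609905303209737 [ 515.5 -322.4   41. ] [ 0.1  0.1 -1.2] [ 3.1 -0.   0. ]
```

View pics/a4.png

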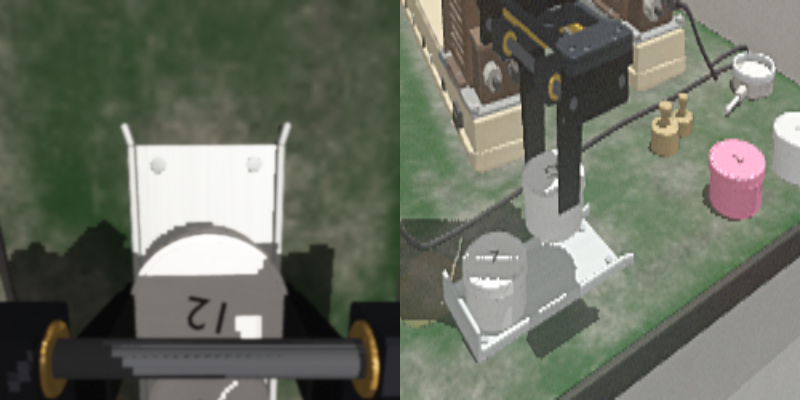

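The new tin is held upright over the lane, centred between the rails in the wrist crop at (207,300), and clear behind the old tin at (495,280). I lower it and release.

move_arm(
  plan=[
    [[0, 0, 0], [0, 0, 0.015], -0.3],
    [[0, 0, 0], [0, 0, 0.028], -0.3],
    [[0, 0, 0], [0, 0, 0.034], -0.3],
    [[0, 0, 0], [0, 0, 0.036], -0.3],
    [[0, 0, 0], [0, 0, 0.036], -0.3],
  ],
)

```text
t: 12.15
eef_pos: [515.2, -322.3, 4.6]
tcp_rot: [3.142, -0.0, -0.0]
ft_force: [0.1, -0.1, -1.0]
opening: 0.616
grip_force: 30.0
```

move_arm(
  plan=[
    [[0, 0, 0], [0, 0, 0], 0.4],
    [[0, 0, 0], [0, 0, 0], 0.8],
    [[0, 0, 0], [0, 0, 0], 0.8],
    [[0, 0, 0], [0, 0, -0.02], 0.8],
    [[0, 0, 0], [0, 0, -0.05], 0.8],
  ],
)

```text
t: 12.78
eef_pos: [514.7, -322.1, 54.5]
tcp_rot: [-3.141, 0.001, -0.0]
ft_force: [-0.1, -0.4, -0.1]
opening: 0.899
grip_force: 0.0
```

move_arm(
  plan=[
    [[0, 0, 0], [0.05, 0, -0.03], 0.8],
    [[0, 0, 0], [0.09, 0, -0.07], 0.8],
    [[0, 0, 0], [0.09, 0, -0.12], 0.8],
    [[0, 0, 0], [0.09, 0, -0.12], 0.8],
  ],
)

```text
t: 13.28
eef_pos: [606.8, -322.9, 178.6]
tcp_rot: [3.138, -0.006, 0.001]
ft_force: [0.2, 0.1, -0.6]
opening: 0.899
grip_force: 0.0
```

Run:
```python
from h import *
np.set_printoptions(precision=1,suppress=True)
q=readout.state();print(q["opening"],q["eef_pos"],q["ft_force"],q["t"])
for c in("wrist","scene","top"):
    p=eyes.read_camera(c)
    if c=="scene": B=p["img"][180:300,150:310]
    if c=="wrist": A=p["img"][:384,100:400]
    for n in("old_tin","new_tin"):
      for d in eyes.cut_out(p,n)[:4]:
        x0=onz(p,d["uv"],25)[:2]
        if x0[0]<600:
            f=lambda v:np.abs(sil(p,[v[0],v[1],38])-d["mask"]).sum()
            r=minimize(f,x0,method="Nelder-Mead",options=dict(initial_simplex=x0+np.array([[0,0],[8,0],[0,8]])));print(c,n,d["score"],r.x,r.fun)
cv2.imwrite("pics/a5.png",cv2.cvtColor(np.hstack([cv2.resize(A,(313,400)),cv2.resize(B,(480,360)).repeat(1,0) if 0 else cv2.resize(B,(487,400))]),cv2.COLOR_RGB2BGR))
```

```text
0.8987215658734067 [ 606.8 -322.9  178.6] [ 0.2  0.1 -0.6] 13.275
wrist old_tin 0.8 [ 448.1 -322.9] 1197.827450980392
wrist new_tin 0.74 [ 525.4 -322.8] 1240.0549019607843
scene old_tin 0.63 [ 449.1 -321.8] 215.71764705882353
scene new_tin 0.89 [ 518.6 -320.2] 149.51372549019607
```

View pics/a5.png

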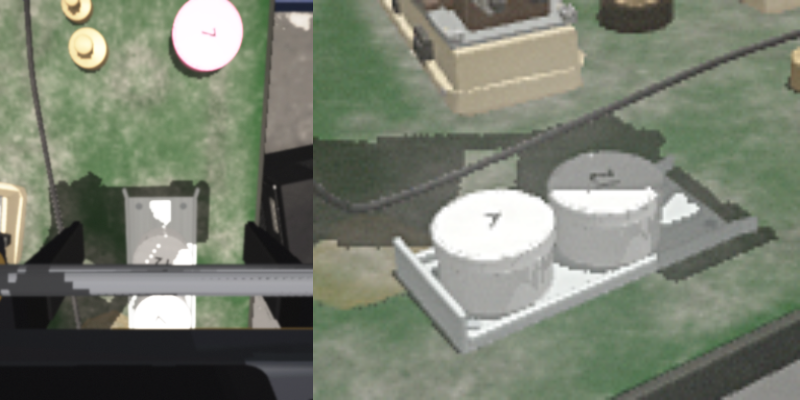

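Both tins stand flat between the rails, the old one at (492,250) by the stop and the new one at (603,210) close behind. Their axes are about 70 mm apart and the gripper is clear, so I hand in.

```bash
python3 -c "
from cell import env
print(env.job_done())"
```

```text
the job is handed in; nothing more can be done
None
```

I've handed the job in without getting a verdict back: the old tin is about 5 mm from the front stop, and the new tin is close behind it with the axes about 70 mm apart. In the last camera check both stood upright, flat and centred between the rails, after 13.3 s of the 58 s allowed. My first grasp closed over the old tin's lid without moving it, so I went in lower and gripped it properly.

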